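# Sweep mosaic discs through the tray gate

### The arm

A 6-joint arm with a two-finger parallel gripper is mounted at the origin on the work surface. World frame = base frame: x ahead of the robot, y to its left, z up, the work surface at z = 0. Lengths are in m, angles in rad, forces in N, time in s.
With the tool pointing down it reaches from about 0.35 to 0.925 m from the base axis. Payload 6.4 kg.
Tool frame: the origin (TCP) lies between the finger pads; the fingertips stand 19 mm ahead of it and the grasp point (between the pads) is the TCP; x points along the fingers, y is the direction in which the jaws open and shut, and the axes are right-handed (so a half turn about x gives the same grasp; the last joint's range is limited). The gripper opens to 85 mm and grips with 20 to 120 N. Pads are 22 mm wide; open, the fingers measure 114 mm over their backs; the gripper's body (76 mm by 85 mm) begins 54 mm behind the grasp point. The pads swing forward as they close: fully open they stand 13 mm farther back than shut.
Start: joints at [0.931, 0.245, 1.558, -0, 1.339, -0.174], TCP at [0.292, 0.581, 0.214] pointing down, gripper open.
Joint ranges: [-3.13, 3.13], [-1.02, 2.26], [0.13, 2.54], [-0.95, 4.09], [0.21, 2.88], [-2.74, 2.74]. Speed limits (rad/s): [2.57, 2.57, 3.14, 3.14, 3.14, 3.14].

### API

Orientations are given as [roll, pitch, yaw] about the fixed x, y, z axes, in that order (R = Rz(yaw) Ry(pitch) Rx(roll)).
In Python, from bench import r, claw, solver, imaging, finish_job, telemetry gives the robot as it stands. Calls block until the motion is done:
- r.move_pose(position, orientation): joint-space move of the TCP to a pose.
- r.movel(position, ori=None, v=0.15): straight line of the TCP; ori=None keeps the orientation; v is the mean speed in m/s.
- r.movej(angles): joint-space move.
- claw.move_gripper(opening): finger opening in m; the grip force is fixed at half the most; returns when the fingers have stopped.
- r.wait(seconds).
- solver.ik(position, orientation): joint angles nearest the present ones, or None.
- imaging.read_camera(name): name is "scene" or "top"; returns a dict with "pixels" (384x512x3 uint8, red, green, blue), "vertical_fov" (degrees; the focal length in pixels is half the picture's height over the tangent of half this angle, whatever the lens; pixels are square), "cx", "cy" (the principal point, pixels), "D" ([k1, k2, p1, p2, k3] as OpenCV has them; the pictures are not rectified), "eye" and "orientation" of the camera in the world. Camera axes: x right, y up, looking along -z (the intrinsics and any distortion apply to the point x, -y, -z); pixel columns grow to the right and rows downward; lengths in m; the calibration is good to about 2 mm. A picture is of the moment at which its call begins. There is no depth.
A pose or a line that the arm cannot do raises r.PlanningError and nothing moves.
- finish_job(): hands the job in, once; it reports no verdict.
Readings, each from a call of its own:
- telemetry.current_time_s(): time.
- telemetry.current_joint_pos(): joint angles.
- telemetry.current_qd(): joint speeds.
- telemetry.current_tau(): joint torques, N m.
- telemetry.current_eef_pos(): TCP position.
- telemetry.current_eef_rot(): TCP orientation.
- telemetry.current_contact_force(): force on the tool from outside, world axes, zero at the start.
- telemetry.current_moment(): the same for the moment, N m.
- telemetry.current_width(): finger opening in m.
Only numpy, scipy, OpenCV 4.12 (cv2) and the standard library are available. Lean on these libraries where they do the work, as an engineer would, in place of code of your own. Each camera call takes 0.05 s, during which the arm holds its last target.

### The job

Clear the sweeping tray after the mosaic lesson: with the fingertips, push the three loose ceramic discs (blue, white and green) along the orange deck and through the narrow gate, one at a time in any order, so that each drops into the catch slot behind it. Slide them only, never pick one up, and leave the two jars, the ink bottle and the ink roller where they are.

Things in the scene. Friction and masses are not known exactly. Their poses are not given: they have to be found in the camera images.
- tray: sweeping tray fixed to the table; origin on the table, x axis through the gate, z up. Flat orange deck, top 60 mm above the table, clear from x = -139 to +60 mm and y = -145 to +145 mm, with a 6 mm thick, 10 mm high rim at the back (-x) and sides and a green gate wall at +x. Discs start at x = -70 to -20 mm: one within 15 mm of y = 0, one each side at |y| = 65 to 78 mm
- gate (a point): middle of the gate at deck height, tray x = 63 mm, y = 0: an opening 46 mm wide (along tray y), open at the top, in the green wall, which is 6 mm thick (tray x = 60 to 66 mm) and 25 mm higher than the deck. The deck runs through the gate and ends in a sharp drop into the slot at x = 66 mm, the wall's outer face. Axes as the tray's
- slot (a point): middle of the catch slot's floor (6 mm above the table), tray x = 92 mm, y = 0: open-topped pocket with a white floor behind the gate, 52 mm long (tray x = 66 to 118 mm), 64 mm wide, floor 54 mm below the deck; 6 mm plywood walls rise 15 mm above the deck on its other three sides. Axes as the tray's
- disc_blue_center (a point): centre of the blue glazed ceramic mosaic disc, 32 mm in diameter and 10 mm thick, about 18 g, loose; it starts flat on the orange deck (centre 65 mm above the table) and slides when pushed from the side
- disc_white_center (a point): centre of the white glazed ceramic mosaic disc, 32 mm in diameter and 10 mm thick, about 18 g, loose; it starts flat on the orange deck (centre 65 mm above the table) and slides when pushed from the side
- disc_green_center (a point): centre of the green glazed ceramic mosaic disc, 32 mm in diameter and 10 mm thick, about 18 g, loose; it starts flat on the orange deck (centre 65 mm above the table) and slides when pushed from the side
- paint_jar: yellow jar with a white lid, 36 mm in diameter, 45 mm tall, loose, standing on the deck near one front corner, beside the gate; origin at the centre of its underside, z up
- glue_pot: blue jar with a black lid, 36 mm in diameter, 45 mm tall, loose, standing on the deck near one front corner, beside the gate; origin at the centre of its underside, z up
- ink_bottle: dark ink bottle with a white cap, 50 mm in diameter, 115 mm tall, loose, standing on the table beside the tray's -y side; origin at the centre of its underside, z up
- ink_roller: hand ink roller lying on the table beside the tray's +y side: black rubber drum 32 mm in diameter and 70 mm long (along its y, at x = +30 mm), wire fork, white handle to -x; 140 mm long, 86 mm wide and 32 mm high over all, loose; origin on the table under the fork

How it is judged:
By the outcome, as a careful person would: the job done as asked, in the order asked, and still so for the second after the job is handed in, with the robot touching nothing.
It also fails if it takes over 72 s, if anything falls off the work surface, if the arm or the gripper's body presses on something with over 40 N, if the wrist force passes 120 N, or if a joint passes its speed limit or range.

## Working session

There is one attempt and no reset: what is moved stays moved. The work goes in short steps, each a Python script; the robot and the scene stay as the last script left them, time stands still between calls to the robot, and variables do not carry over. Pictures are saved under pics/ and viewed, and the job is handed in when it is done.

```bash
ls; mkdir -p pics; python3 - <<'E'
from bench import r, claw, solver, imaging, telemetry
import cv2
for n in ("scene","top"):
    d=imaging.read_camera(n)
    cv2.imwrite(f"pics/{n}0.png",d["pixels"][:,:,::-1])
    print(n,{k:v for k,v in d.items() if k!="pixels"})
print(telemetry.current_time_s(),telemetry.current_eef_pos(),telemetry.current_eef_rot(),telemetry.current_width())
E
```

```text
pics
scene {'vertical_fov': 54.18532343342555, 'cx': 250.48033396404472, 'cy': 192.83628871819008, 'D': array([0.01404948, 0.        , 0.        , 0.        , 0.        ]), 'eye': array([0.87283737, 0.5754468 , 0.77080535]), 'orientation': array([0.70244807, 0.00989315, 2.6190794 ])}
top {'vertical_fov': 44.12101878594544, 'cx': 256.52982644751813, 'cy': 192.54195838490128, 'D': array([0.04896759, 0.        , 0.        , 0.        , 0.        ]), 'eye': array([0.50201607, 0.035811  , 1.07623271]), 'orientation': array([ 0.08959551,  0.00983906, -1.57426099])}
0.1 [0.29161843 0.580329   0.21270618] [-1.75297616  1.56908145 -2.21881525] 0.08553816547577603
```

View pics/scene0.png

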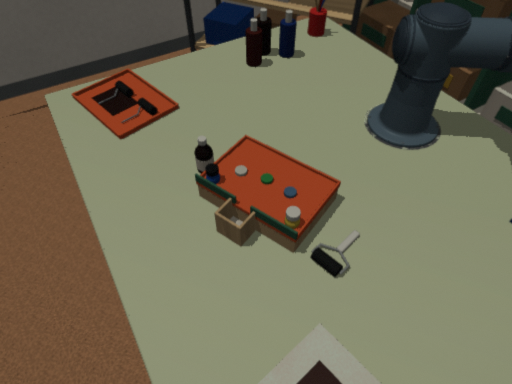

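View pics/top0.png

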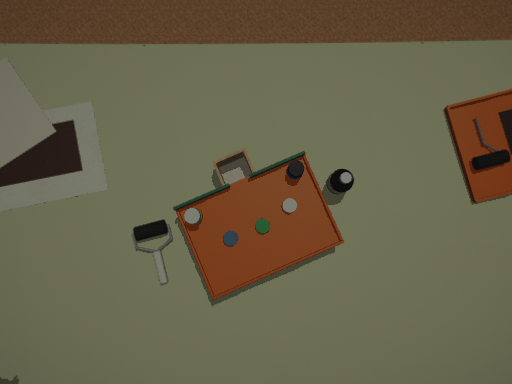

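The top view shows the tray with its gate facing up the picture (away from the robot) and its slot at (235,172). The discs are blue at (231,239), green at (263,227) and white at (290,206). The yellow jar with the white lid is at (193,216), and the black-lidded jar at (296,169). The bottle (342,182) and roller (152,245) stand beside the tray.

```bash
cat > h.py <<'E'
import numpy as np, cv2
from scipy.spatial.transform import Rotation as R
def K(d):
    h=d["pixels"].shape[0]; f=h/2/np.tan(np.radians(d["vertical_fov"])/2)
    return np.array([[f,0,d["cx"]],[0,f,d["cy"]],[0,0,1.]])
def cast(d,px,z):
    px=np.asarray(px,float).reshape(-1,1,2)
    u=cv2.undistortPoints(px,K(d),np.array(d["D"])).reshape(-1,2)
    ray=np.c_[u[:,0],-u[:,1],-np.ones(len(u))]
    w=R.from_euler("xyz",d["orientation"]).apply(ray)
    e=np.array(d["eye"]); return e+w*((z-e[2])/w[:,2])[:,None]
def proj(d,P):
    P=np.atleast_2d(P); c=R.from_euler("xyz",d["orientation"]).inv().apply(P-np.array(d["eye"]))
    c=c*[1,-1,-1]
    return cv2.projectPoints(c.reshape(-1,1,3),np.zeros(3),np.zeros(3),K(d),np.array(d["D"]))[0].reshape(-1,2)
E
python3 - <<'E'
from h import *
from bench import imaging
for n in("top","scene"):
    d=imaging.read_camera(n); p=d["pixels"]
    hsv=cv2.cvtColor(p,cv2.COLOR_RGB2HSV)
    c=(np.s_[135:310],np.s_[120:365]) if n=="top" else (np.s_[120:290],np.s_[180:370])
    cr=p[c[0],c[1]]; cv2.imwrite(f"pics/{n}_z.png",cv2.resize(cr,None,fx=3.2,fy=3.2,interpolation=cv2.INTER_CUBIC)[:,:,::-1])
    m=((hsv[...,0]<12)&(hsv[...,1]>180)&(hsv[...,2]>110)).astype(np.uint8)
    k,l,s,ce=cv2.connectedComponentsWithStats(m)
    for i in range(1,k):
        if s[i,4]>1000: print(n,"orange",s[i],ce[i])
    g=((hsv[...,0]>50)&(hsv[...,0]<95)&(hsv[...,1]>120)).astype(np.uint8)
    b=((hsv[...,0]>95)&(hsv[...,0]<125)&(hsv[...,1]>90)&(hsv[...,2]>70)).astype(np.uint8)
    w=((hsv[...,1]<60)&(hsv[...,2]>130)).astype(np.uint8)
    for nm,mm in(("g",g),("b",b),("w",w)):
        k,l,s,ce=cv2.connectedComponentsWithStats(mm)
        for i in range(1,k):
            if 30<s[i,4]<800: print(n,nm,s[i],ce[i].round(1),cast(d,ce[i],.07).round(4)[0])
E
```

```text
top orange [ 448   95   64  106 3572] [483.29983203 144.38465845]
top orange [ 177  155  166  144 9395] [253.6696115  237.73507185]
top g [256 219  14  14 154] [262.2 225.6] [0.5221 0.0337 0.07  ]
top b [224 232  14  13 149] [230.2 238. ] [0.4963 0.1015 0.07  ]
scene orange [  73   73  104   62 2065] [124.83438257 104.02324455]
scene orange [ 217  139  123   95 5307] [273.35255323 182.38854343]
scene g [413   0  18   8  63] [419.8   2.5] [-0.5526 -0.4893  0.07  ]
scene g [455   0  28  16 173] [470.4   7.1] [-0.6923 -0.3501  0.07  ]
scene g [362  25  23  21 178] [373.4  34.9] [-0.2024 -0.3813  0.07  ]
scene g [466  69  46  39 587] [486.1  86.2] [-0.2797  0.0524  0.07  ]
scene g [496 108  16  19 119] [504.9 116.4] [-0.199   0.1798  0.07  ]
scene g [261 174  12   9  86] [266.5 178.2] [0.5236 0.0363 0.07  ]
scene g [196 176  33  21  87] [211.3 186.2] [ 0.656  -0.0101  0.07  ]
scene g [256 211  41  27 130] [276.3 224.4] [0.5791 0.1695 0.07  ]
scene b [285 188  11   8  73] [289.9 191.5] [0.4973 0.1032 0.07  ]
scene w [271  27   8  21 144] [274.9  37.8] [ 0.1246 -0.5544  0.07  ]
scene w [496  88  16  10  47] [503.9  91.9] [-0.3002  0.1005  0.07  ]
scene w [435  92  38  21 400] [450.  104.1] [-0.1109  0.0589  0.07  ]
scene w [235 166  12   8  64] [240.4 169.2] [ 0.5654 -0.0246  0.07  ]
scene w [286 206  14  11 117] [292.9 211.2] [0.5252 0.1573 0.07  ]
scene w [323 249  23  18 107] [335.4 256.4] [0.5152 0.3035 0.07  ]
```

View pics/top_z.png

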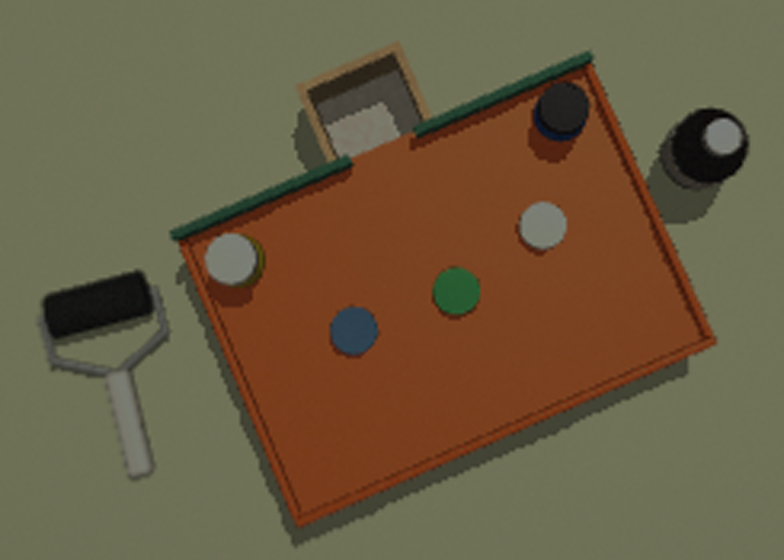

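View pics/scene_z.png

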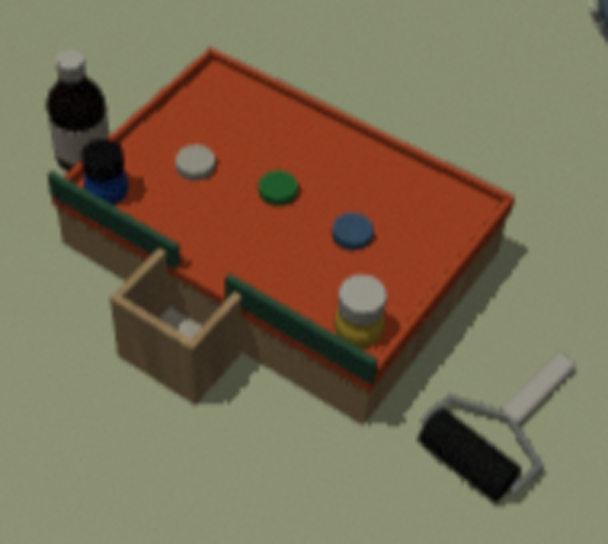

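```bash
cat > meas.py <<'E'
from h import *
from bench import imaging
d=imaging.read_camera("top")
def z(p,h):
    p=(np.array(p,float)+.5)/3.2-.5+[120,135]; return cast(d,p,h)
bl,br=z([(297,525),(715,342)],.07)[:, :2]
gl,gr=z([(172,234),(592,54)],.085)[:,:2]   # outer-ish ends, wall top
g1,g2=z([(352,158),(415,132)],.085)[:,:2]
for a,b,n in((bl,br,"back"),(gl,gr,"gate wall"),(bl,gl,"L"),(br,gr,"R"),(g1,g2,"gate")):
    print(n,np.linalg.norm(b-a).round(4),np.degrees(np.arctan2(*(b-a)[::-1])).round(2))
print("gate mid",((g1+g2)/2).round(4),"wall mid",((gl+gr)/2).round(4),"back mid",((bl+br)/2).round(4))
hsv=cv2.cvtColor(d["pixels"],cv2.COLOR_RGB2HSV)
# model tray points (for the corner fit): left = +y
M=np.array([[-145,151],[-145,-151],[66,151],[66,-151],[63,23],[63,-23]])/1000
W=np.array([bl,br,gl,gr,g1,g2])
mc,wc=M.mean(0),W.mean(0)
u,s,v=np.linalg.svd((M-mc).T@(W-wc)); Rm=(u@v).T; t=wc-Rm@mc
print("yaw",np.degrees(np.arctan2(Rm[1,0],Rm[0,0])),"det",np.linalg.det(Rm),"origin",t)
print("resid mm",((M@Rm.T+t-W)*1000).round(1).tolist())
E
python3 meas.py
python3 - <<'E'
from h import *
from bench import imaging
# discs in both views
for n in("top","scene"):
    d=imaging.read_camera(n); hsv=cv2.cvtColor(d["pixels"],cv2.COLOR_RGB2HSV).astype(int)
    m=~((hsv[...,0]<12)&(hsv[...,1]>150))
    m=(m&(hsv[...,2]>60)).astype(np.uint8)
    k,l,s,ce=cv2.connectedComponentsWithStats(m)
    for i in range(1,k):
        if 40<s[i,4]<400: print(n,s[i],ce[i].round(1),cast(d,ce[i],.0685).round(4)[0,:2])
E
```

```text
back 0.2987 -66.79
gate wall 0.3004 -66.9
L 0.2061 23.26
R 0.2056 22.8
gate 0.0448 -67.68
gate mid [0.6179 0.081 ] wall mid [0.6187 0.0814] back mid [0.4293 0.0008]
yaw 23.103887954972034 det 1.0000000000000002 origin [0.56019642 0.05650613]
resid mm [[-2.9, 0.4], [-2.1, -2.8], [1.8, 1.8], [2.5, 0.3], [-0.2, 0.6], [0.8, -0.2]]
top [475 117  22  34  77] [483.5 135.5] [ 0.7121 -0.4371]
top [184 208  19  17 246] [192.5 215.5] [0.5441 0.1818]
top [254 217  17  17 194] [262.2 225.3] [0.5228 0.0336]
top [223 231  15  15 175] [230.1 237.7] [0.4969 0.1017]
scene [361   0   7  11  41] [363.4   4.1] [-0.3465 -0.6038]
scene [396   0  18  11 128] [405.2   3.8] [-0.4953 -0.5144]
scene [410  15   4  22  53] [411.5  24.7] [-0.3837 -0.3677]
scene [415  19   9  20  92] [418.2  31.2] [-0.3669 -0.3171]
scene [458  67  15   8  60] [465.9  70. ] [-0.3037 -0.0444]
scene [444  74   9  14  62] [448.1  80.5] [-0.2063 -0.0321]
scene [122 106  19  17  46] [132.2 115.1] [ 0.7346 -0.3849]
scene [235 165  13  11 119] [240.6 170.1] [ 0.5658 -0.023 ]
scene [260 173  13  11 100] [266.2 177.2] [0.5218 0.032 ]
scene [210 182  26  15  42] [223.1 189.5] [0.6352 0.0133]
scene [284 186  13  10 107] [290.  190.5] [0.4946 0.0996]
```

```bash
cat >> h.py <<'E'
YAW=np.radians(23.1); O=np.array([.560,.0565])
c_,s_=np.cos(YAW),np.sin(YAW); RT=np.array([[c_,-s_],[s_,c_]])
def t2w(p): return RT@np.asarray(p,float)+O
def w2t(p): return (np.asarray(p,float)-O)@RT
def ori(a,flip=False):
    """tool down, push direction at tray angle a (rad); jaws across it"""
    a=a+YAW; j=np.array([-np.sin(a),np.cos(a),0])*(-1 if flip else 1)
    x=np.array([0,0,-1.]); m=np.c_[x,j,np.cross(x,j)]
    import warnings
    with warnings.catch_warnings():
        warnings.simplefilter("ignore"); return R.from_matrix(m).as_euler("xyz")
E
python3 - <<'E'
from h import *
from bench import imaging,telemetry,solver
d=imaging.read_camera("top")
wp=(np.array([543,225])+.5)/3.2-.5+[120,135]
print("white top",w2t(cast(d,wp,.07)[0,:2]).round(4))
for n,a,b in(("white",[.5658,-.023],[.5658,-.023]),("green",[.5228,.0336],[.5218,.032]),("blue",[.4969,.1017],[.4946,.0996])):
    print(n,w2t(a).round(4),w2t(b).round(4))
print("jars",w2t(cast(d,(np.array([232,259])/3.2+[120,135]),.105)[0,:2]),w2t(cast(d,(np.array([562,110])/3.2+[120,135]),.105)[0,:2]))
j=telemetry.current_joint_pos();print(R.from_euler("xyz",telemetry.current_eef_rot()).as_matrix().round(2))
for f in(0,1):
  for a in(-45,0,45):
    o=ori(np.radians(a),f); q=solver.ik(np.r_[t2w([-70,0][:2] and [-.07,0]),.1],o); print(f,a,None if q is None else np.round(q,2))
E
```

```text
white top [-0.0265 -0.0765]
white [-0.0259 -0.0754] [-0.0259 -0.0754]
green [-0.0432 -0.0065] [-0.0447 -0.0075]
blue [-0.0403  0.0663] [-0.0432  0.0653]
jars [0.03026657 0.11754194] [ 0.03458494 -0.115128  ]
[[-0.    0.45  0.89]
 [-0.    0.89 -0.45]
 [-1.   -0.   -0.  ]]
0 -45 [-0.17  0.02  2.03 -0.    1.09 -1.36]
0 0 [-0.17  0.02  2.03  0.    1.09 -2.14]
0 45 None
1 -45 [-0.17  0.02  2.03 -0.    1.09  1.78]
1 0 [-0.17  0.02  2.03  0.    1.09  1.  ]
1 45 [-0.17  0.02  2.03 -0.    1.09  0.21]
```

```bash
cat >> h.py <<'E'
def pose(xy,z,a): return np.r_[t2w(xy),z], ori(a,True)
E
python3 - <<'E'
from h import *
from bench import r,claw,imaging,telemetry
g=np.array([-.044,-.007]); t=np.array([.066,0]); v=t-g; a=np.arctan2(v[1],v[0]); u=v/np.hypot(*v)
p,o=pose(g-.043*u,.17,a); r.move_pose(p,o)
claw.move_gripper(.014)
p[2]=.105; r.movel(p,o,v=.12)
print(telemetry.current_time_s(),telemetry.current_eef_pos(),p,telemetry.current_width(),telemetry.current_contact_force())
for n in("top","scene"):
    d=imaging.read_camera(n); x=proj(d,p-[0,0,.019])[0].astype(int); im=d["pixels"][x[1]-80:x[1]+80,x[0]-100:x[0]+100]
    print(n,x); cv2.imwrite(f"pics/{n}1.png",cv2.resize(im,None,fx=3.5,fy=3.5,interpolation=cv2.INTER_CUBIC)[:,:,::-1])
E
```

```text
3.9167 [0.48436917 0.01335687 0.10556092] [0.48387314 0.01345009 0.105     ] 0.013604964054081266 [0.02410242 0.19860392 0.66335205]
top [272 243]
scene [275 162]
```

View pics/scene1.png

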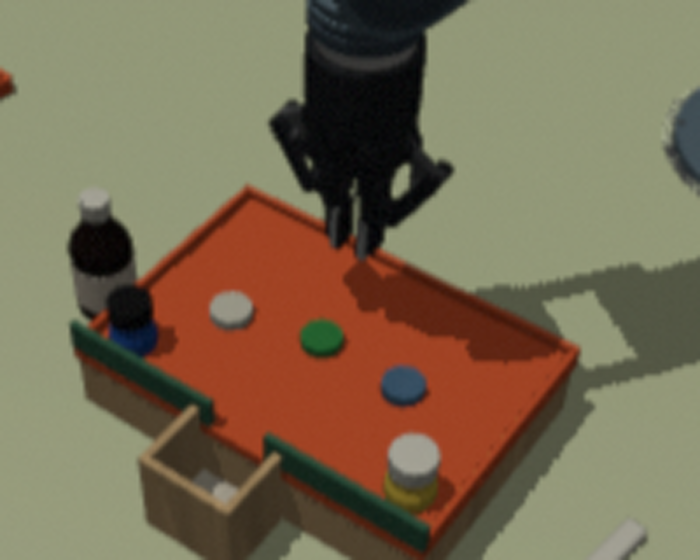

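View pics/top1.png

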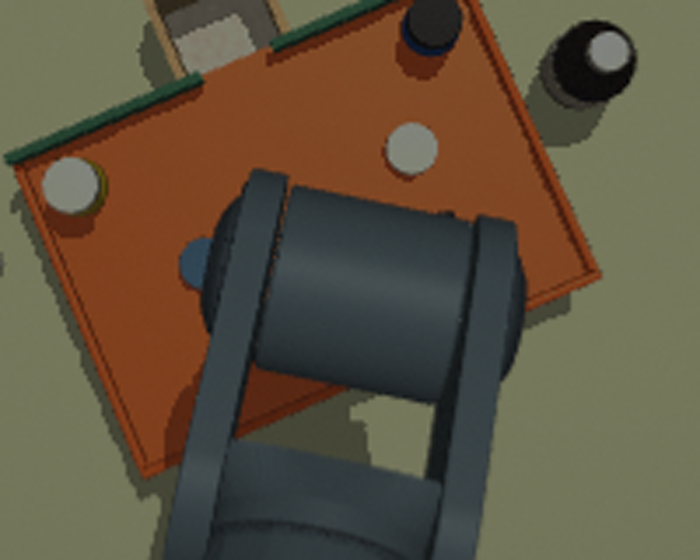

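The scene view shows the fingertips about (360,250) in the crop, behind the green disc at (322,338) and lined up with it. The deck is clear around them. Next I lower and push.

```bash
cat >> h.py <<'E'
def snap(tag,names=("scene",)):
    from bench import imaging
    for n in names:
        d=imaging.read_camera(n); x=proj(d,np.r_[t2w([0,0]),.06])[0].astype(int); im=d["pixels"][x[1]-75:x[1]+75,x[0]-90:x[0]+90]
        cv2.imwrite(f"pics/{n}{tag}.png",cv2.resize(im,None,fx=4,fy=4,interpolation=cv2.INTER_CUBIC)[:,:,::-1])
E
python3 - <<'E'
from h import *
from bench import r,claw,imaging,telemetry
g=np.array([-.044,-.007]); t=np.array([.066,0]); v=t-g; a=np.arctan2(v[1],v[0]); u=v/np.hypot(*v)
p,o=pose(g-.043*u,.083,a); r.movel(p,o,v=.06)
print(telemetry.current_eef_pos(),telemetry.current_contact_force())
p,o=pose(t-.062*u,.083,a); r.movel(p,o,v=.06)
print(telemetry.current_time_s(),telemetry.current_eef_pos(),telemetry.current_contact_force())
snap("2")
E
```

```text
[0.48357274 0.01349934 0.08252839] [-0.52256997  0.09635084  0.14565825]
6.2 [0.56511702 0.05441025 0.08298355] [0.17911746 0.12102267 0.41958128]
```

View pics/scene2.png

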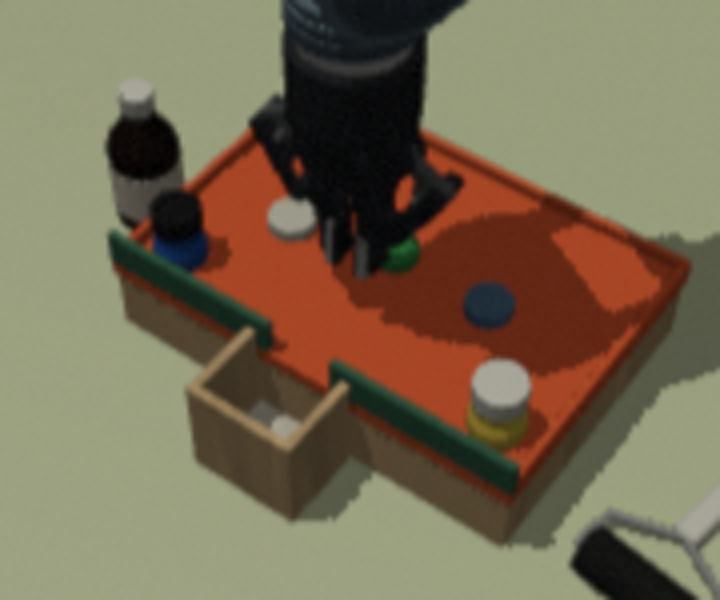

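The green disc is still near its start (400,250 in the crop) and the fingers are past it. I'll lift, locate everything again and work out whether the tips went over it or beside it.

```bash
cat >> h.py <<'E'
def discs(n="scene"):
    from bench import imaging
    d=imaging.read_camera(n); hsv=cv2.cvtColor(d["pixels"],cv2.COLOR_RGB2HSV).astype(int)
    H,S,V=hsv[...,0],hsv[...,1],hsv[...,2]
    out={}
    for nm,m in(("green",(H>45)&(H<80)&(S>120)&(V>50)),("blue",(H>95)&(H<118)&(S>70)&(V>45)),("white",(S<90)&(V>90))):
        k,l,s,ce=cv2.connectedComponentsWithStats(m.astype(np.uint8))
        for i in range(1,k):
            if 25<s[i,4]<250:
                t=w2t(cast(d,ce[i],.0675)[0,:2])
                if -.139<t[0]<.12 and abs(t[1])<.145: out.setdefault(nm,[]).append((t.round(4).tolist(),int(s[i,4])))
    return out
E
python3 - <<'E'
from h import *
from bench import r,imaging,telemetry
d=imaging.read_camera("scene")
tp=np.r_[telemetry.current_eef_pos()]; x=proj(d,tp-[0,0,.019])[0]; print("tip proj px",x,"crop", (x-proj(d,np.r_[t2w([0,0]),.06])[0].astype(int)+[90,75])*4)
print(discs())
E
```

```text
tip proj px [255.96437501 190.72513083] crop [351.85750005 298.90052331]
{'green': [([-0.045, -0.0003], 32)], 'blue': [([0.0393, -0.1138], 59), ([-0.041, 0.0667], 84)], 'white': [([-0.0271, -0.077], 90), ([0.0073, 0.1058], 149), ([0.1073, 0.0169], 63)]}
```

Projecting the assumed tip (TCP −19 mm) lands about 8 px lower in the raw image than the fingertips appear. So the tips sit higher than I assumed and passed over the disc. I'll find the deck height with a guarded touch here on the clear deck.

```bash
python3 - <<'E'
from h import *
from bench import r,imaging,telemetry
p=np.array(telemetry.current_eef_pos()); f0=np.array(telemetry.current_contact_force())
z=.083
while z>.060:
    z-=.0015; p[2]=z; r.movel(p,None,v=.03)
    f=np.array(telemetry.current_contact_force())-f0
    print(round(z,4),telemetry.current_eef_pos()[2].round(4),f.round(2))
    if abs(f[2])>3: break
print(telemetry.current_time_s())
snap("3")
E
```

```text
0.0815 0.0813 [-0.44 -0.67  1.04]
0.08 0.0798 [ 1.06 -0.3  -0.74]
0.0785 0.0784 [ 0.14 -0.18 -1.46]
0.077 0.0768 [ 0.08 -0.48 -0.18]
0.0755 0.0754 [-0.03 -0.23  0.34]
0.074 0.0739 [ 0.32 -0.86 -0.21]
0.0725 0.0724 [0.64 0.39 0.02]
0.071 0.0708 [ 0.4  -0.62 -0.51]
0.0695 0.0694 [ 0.44 -0.08 -1.17]
0.068 0.0678 [0.58 0.19 0.54]
0.0665 0.0664 [1.19 0.41 0.12]
0.065 0.0649 [ 0.9  -0.21 -0.66]
0.0635 0.0634 [ 1.07 -0.51  0.23]
0.062 0.0619 [0.95 0.43 0.82]
0.0605 0.0604 [ 0.08 -0.3   0.29]
0.059 0.0588 [ 0.44 -0.63 -0.07]
10.35
```

View pics/scene3.png

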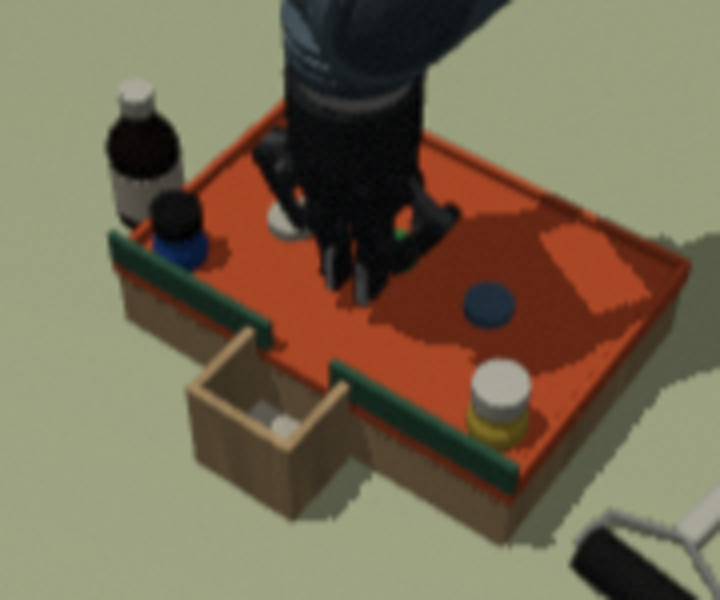

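```bash
python3 - <<'E'
from h import *
from bench import imaging,telemetry
d=imaging.read_camera("scene"); T=telemetry.current_eef_pos(); Rm=R.from_euler("xyz",telemetry.current_eef_rot()).as_matrix()
print(T,w2t(T[:2]),Rm.round(2).tolist())
o=proj(d,np.r_[t2w([0,0]),.06])[0].astype(int)
c=lambda P:((proj(d,P)-o+[90,75])*4).round(0).tolist()
j=Rm[:,1]; f=np.array([np.cos(YAW+.063),np.sin(YAW+.063),0])
for z in(.05,.06,.07,.08,.09):
    b=np.array([T[0],T[1],z]); print(z,c([b+j*14,b-j*14,b+f*11+j*7,b+f*11-j*7]))
im=d["pixels"][o[1]-45:o[1]+15,o[0]-40:o[0]+40]
im=np.clip(im.astype(float)*2.5,0,255).astype(np.uint8)
cv2.imwrite("pics/s4.png",cv2.resize(im,None,fx=9,fy=9,interpolation=cv2.INTER_CUBIC)[:,:,::-1])
E
```

```text
[0.56518595 0.05441064 0.0589675 ] [ 0.00395041 -0.00395648] [[-0.0, 0.45, -0.89], [-0.0, -0.89, -0.45], [-1.0, -0.0, 0.0]]
0.05 [[-2789.0, -1238.0], [-4546.0, -2107.0], [10497.0, -3250.0], [368.0, -1740.0]]
0.06 [[-2793.0, -1242.0], [-4535.0, -2099.0], [10446.0, -3227.0], [368.0, -1737.0]]
0.07 [[-2798.0, -1246.0], [-4523.0, -2090.0], [10397.0, -3204.0], [368.0, -1733.0]]
0.08 [[-2802.0, -1250.0], [-4512.0, -2082.0], [10347.0, -3182.0], [368.0, -1730.0]]
0.09 [[-2807.0, -1254.0], [-4501.0, -2074.0], [10298.0, -3159.0], [368.0, -1726.0]]
```

View pics/s4.png

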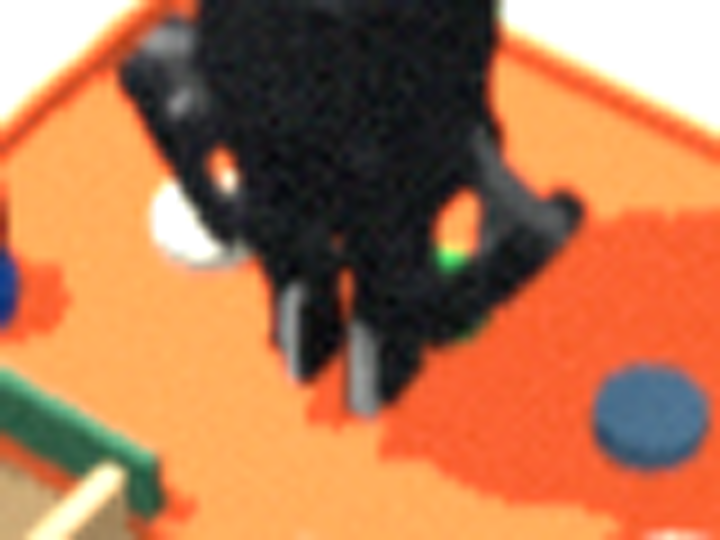

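```bash
python3 - <<'E'
from h import *
from bench import imaging,telemetry
d=imaging.read_camera("scene"); T=telemetry.current_eef_pos(); Rm=R.from_euler("xyz",telemetry.current_eef_rot()).as_matrix()
o=proj(d,np.r_[t2w([0,0]),.06])[0].astype(int)
c=lambda P:((proj(d,P)-o+[40,45])*9).round(0).tolist()
j=-Rm[:,1]; f=np.array([np.cos(YAW+.063),np.sin(YAW+.063),0])
for z in(.05,.06,.07,.08,.09):
    b=np.array([T[0],T[1],z]); print(z,c([b+j*.007+f*.011,b-j*.007+f*.011,b+j*.02+f*.011,b-j*.02+f*.011]))
for px in((365,410),(300,378)):
    raw=np.array(px)/9-[40,45]+o
    for z in (.06,.065,.07): print(px,z,w2t(cast(d,raw,z)[0,:2]).round(4))
E
```

```text
0.05 [[341.0, 471.0], [299.0, 450.0], [381.0, 491.0], [260.0, 431.0]]
0.06 [[341.0, 448.0], [298.0, 427.0], [381.0, 468.0], [259.0, 408.0]]
0.07 [[341.0, 425.0], [298.0, 403.0], [382.0, 445.0], [258.0, 384.0]]
0.08 [[341.0, 401.0], [298.0, 379.0], [382.0, 421.0], [258.0, 360.0]]
0.09 [[341.0, 376.0], [297.0, 355.0], [382.0, 396.0], [257.0, 335.0]]
(365, 410) 0.06 [-0.0005  0.0008]
(365, 410) 0.065 [0.003  0.0033]
(365, 410) 0.07 [0.0064 0.0058]
(300, 378) 0.06 [ 0.0008 -0.0207]
(300, 378) 0.065 [ 0.0043 -0.018 ]
(300, 378) 0.07 [ 0.0077 -0.0154]
```

Working back from the tips' pixels, they come out near z≈0.073–0.078 with the TCP reading 0.059. That is clearly higher than nominal, so I'll continue the guarded descent to touch.

```bash
python3 - <<'E'
from h import *
from bench import r,imaging,telemetry
p=np.array(telemetry.current_eef_pos()); f0=np.array([.3,0,.3])
z=.059
while z>.036:
    z-=.0012; p[2]=z; r.movel(p,None,v=.03)
    f=np.mean([telemetry.current_contact_force() for _ in range(5)],0)-f0
    if z<.05 or abs(f[2])>1.5: print(round(z,4),telemetry.current_eef_pos()[2].round(4),f.round(2))
    if abs(f[2])>2.5: break
print(telemetry.current_time_s())
snap("5")
E
```

```text
0.0494 0.0493 [-0.71 -0.08 -0.12]
0.0482 0.0481 [ 0.99 -0.08 -0.06]
0.047 0.0469 [ 0.26 -0.47 -0.39]
0.0458 0.0457 [ 0.17 -1.18  0.92]
0.0446 0.0445 [-0.35 -0.94 -0.23]
0.0434 0.0433 [-0.45 -0.42  0.  ]
0.0422 0.0427 [-2.06 -0.38  4.06]
14.0
```

View pics/scene5.png

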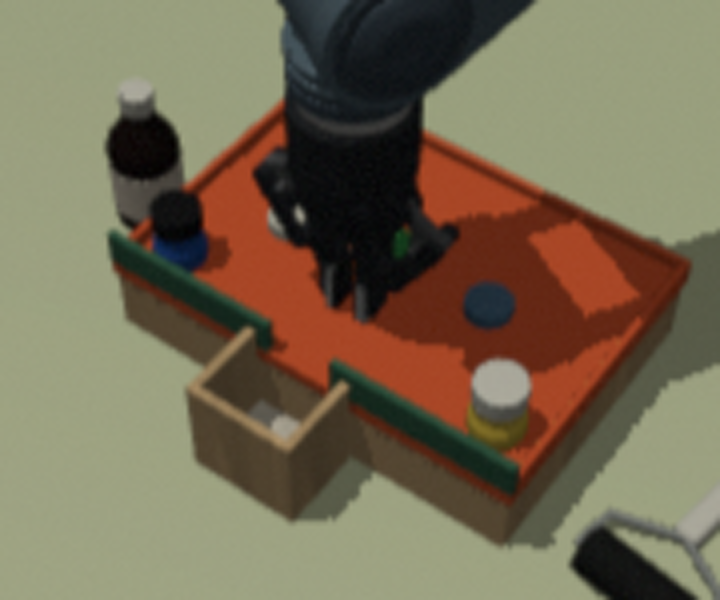

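Contact came at TCP z=0.0427. The tips are therefore really about 17 mm behind the reported TCP, rather than 19 mm ahead of it. I'll check the lateral and forward offset too, since the tips are now at z=0.060.

```bash
python3 - <<'E'
from h import *
from bench import r,imaging,telemetry
T=telemetry.current_eef_pos(); print(T,w2t(T[:2]))
d=imaging.read_camera("scene")
o=proj(d,np.r_[t2w([0,0]),.06])[0].astype(int)
im=d["pixels"][o[1]-40:o[1]+20,o[0]-40:o[0]+40]
im=np.clip(im.astype(float)*3,0,255).astype(np.uint8)
cv2.imwrite("pics/s6.png",cv2.resize(im,None,fx=9,fy=9,interpolation=cv2.INTER_CUBIC)[:,:,::-1])
for px in((365,405),(355,405),(300,365)): print(px,w2t(cast(d,np.array(px)/9-[40,40]+o,.061)[0,:2]).round(4))
p=np.array(T);p[2]=.0467;r.movel(p,None,v=.03)
print(o)
E
```

```text
[0.56554176 0.05441025 0.04273658] [ 0.00427755 -0.00409644]
(365, 405) [0.0118 0.0098]
(355, 405) [0.0134 0.0076]
(300, 365) [ 0.0109 -0.0131]
[258 191]
```

View pics/s6.png

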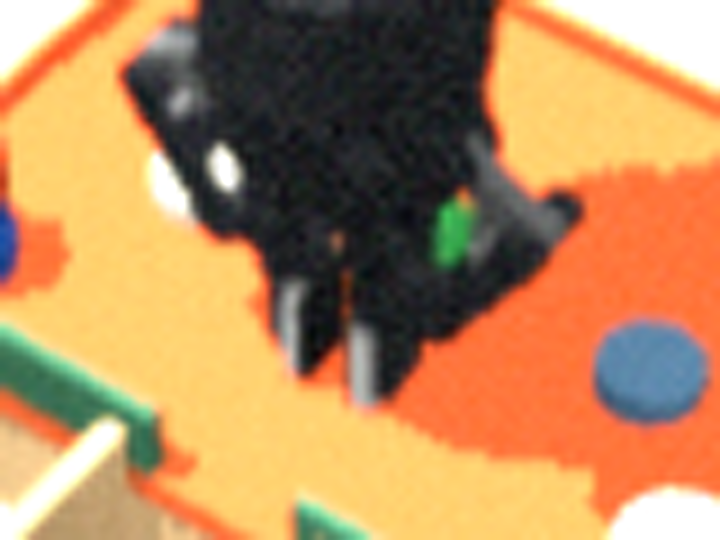

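Tips measure at tray x≈12 mm and y≈−2 mm mid, so the horizontal offset is as expected and only the depth is off. I'll push at TCP z≈0.0465, which puts the tips about 4 mm above the deck.

```bash
cat >> h.py <<'E'
ZP,ZC=.0465,.078
def push(start,end,back=.038,v=.07,lead=.0255):
    """start: disc centre, end: wanted disc centre (tray m)"""
    from bench import r,telemetry
    s=np.array(start,float);e=np.array(end,float);q=e-s;a=np.arctan2(q[1],q[0]);u=q/np.hypot(*q)
    T=np.array(telemetry.current_eef_pos()); 
    if T[2]<ZC-.005: T[2]=ZC; r.movel(T,None,v=.12)
    p,o=pose(s-back*u,ZC,a); r.movel(p,o,v=.15)
    p,o=pose(s-back*u,ZP,a); r.movel(p,o,v=.06)
    p,o=pose(e-lead*u,ZP,a); r.movel(p,o,v=v)
    print("t",telemetry.current_time_s(),"F",np.round(telemetry.current_contact_force(),1),"tcp",w2t(telemetry.current_eef_pos()[:2]).round(4))
E
python3 - <<'E'
from h import *
push([-.044,-.007],[.035,-.002])
snap("7")
print(discs())
E
```

```text
t 17.6667 F [-0.6 -1.  -0.2] tcp [ 0.0092 -0.0035]
{'green': [([0.0357, -0.0001], 101)], 'blue': [([0.0392, -0.1138], 62), ([-0.0411, 0.0667], 83)], 'white': [([0.0073, 0.1057], 153), ([0.1071, 0.0169], 64)]}
```

View pics/scene7.png

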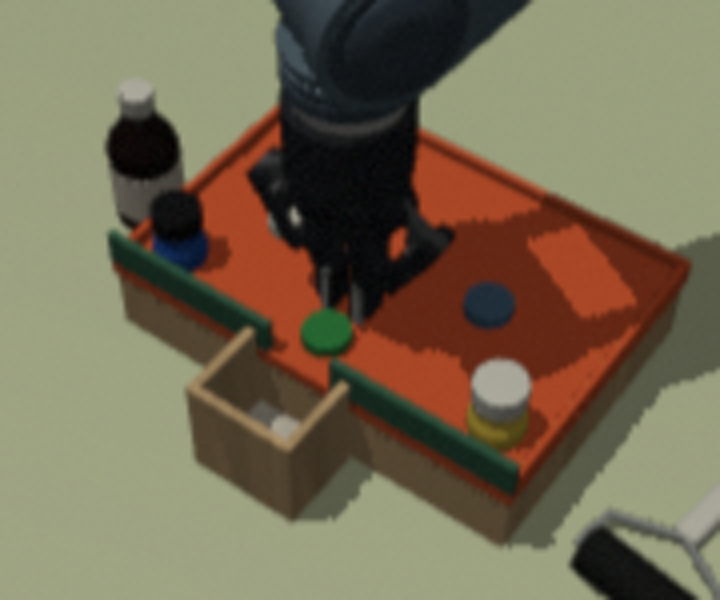

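The green disc sits in front of the gate, at (327,332) in the crop, tray (36,0) mm. I'll continue through.

```bash
python3 - <<'E'
from h import *
from bench import r,telemetry
p,o=pose([.050,-.001],ZP,0.0); r.movel(p,o,v=.06)
snap("8")
print(telemetry.current_time_s(),discs(),np.round(telemetry.current_contact_force(),1))
E
```

```text
18.6417 {'blue': [([0.0394, -0.1134], 61), ([-0.041, 0.0667], 84)], 'white': [([0.0072, 0.1061], 149), ([0.1058, 0.0152], 51)]} [ 0.2 -0.   0.6]
```

View pics/scene8.png

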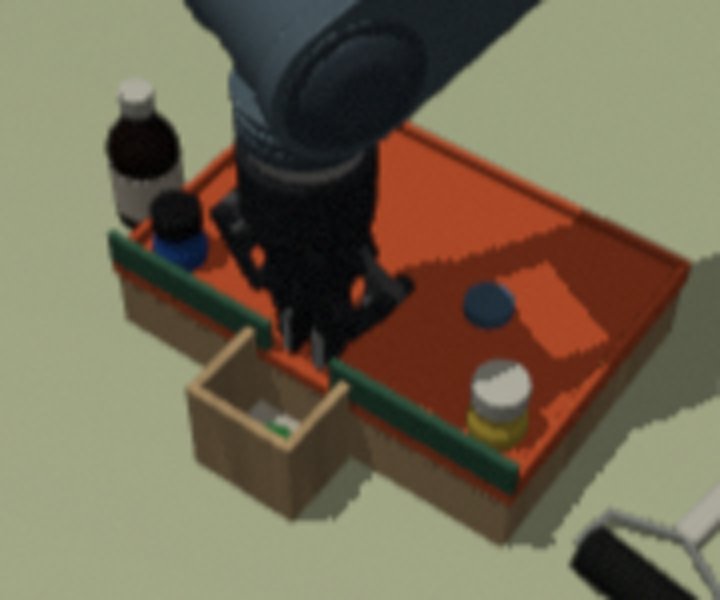

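Green has dropped: it shows on the slot floor at (280,430) in the crop. Blue is next, with a diagonal push to the centreline and then straight through.

```bash
sed -i 's/ZP,ZC=.0465,.078/ZP,ZC=.0465,.095/' h.py; python3 - <<'E'
from h import *
push([-.042,.0660],[.012,.003])
snap("9")
print(discs())
E
```

```text
t 22.8833 F [-0.3  0.7 -0.1] tcp [-0.0048  0.0226]
{'blue': [([0.0392, -0.1138], 59), ([0.0137, 0.0054], 94)], 'white': [([-0.0272, -0.0769], 91), ([0.0072, 0.1058], 151), ([0.106, 0.0153], 48)]}
```

View pics/scene9.png

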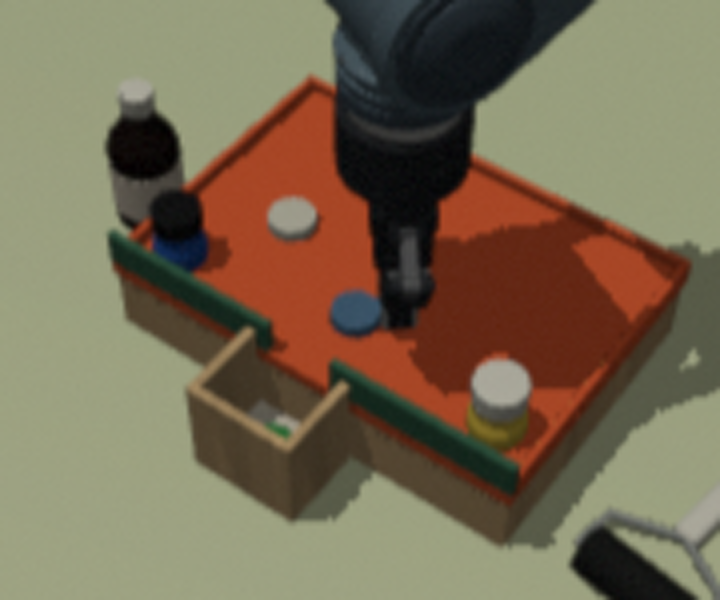

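Blue is now at (357,313) in the crop, tray ≈(13.5,5) mm. Straight push through the gate next.

```bash
python3 - <<'E'
from h import *
push([.0135,.0045],[.0755,-.001],v=.06)
snap("10")
print(discs())
E
```

```text
t 26.8167 F [ 0.9 -0.4  0.1] tcp [0.0498 0.0014]
{'blue': [([0.0389, -0.1131], 62), ([0.1016, 0.0174], 31)], 'white': [([0.0073, 0.1061], 150)]}
```

View pics/scene10.png

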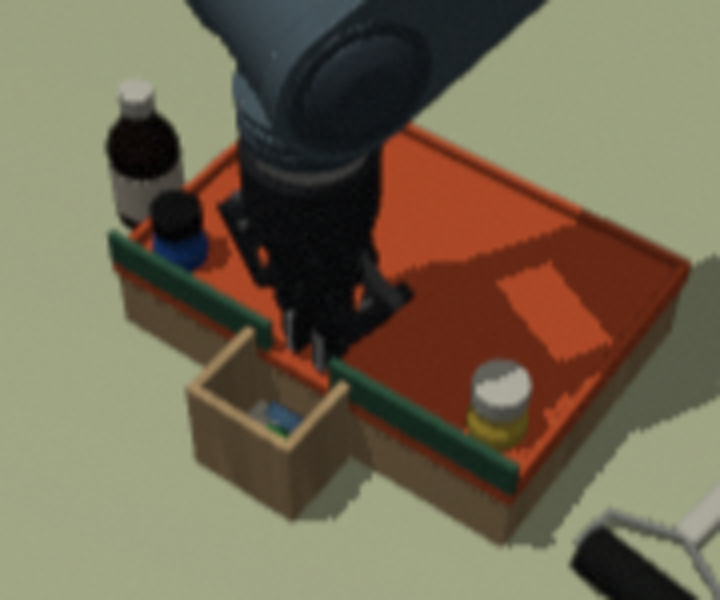

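Blue is in the slot at (280,415), on top of green. White is next.

```bash
python3 - <<'E'
from h import *
push([-.0265,-.0768],[.012,-.004])
snap("11")
print(discs())
E
```

```text
t 31.2667 F [ 0.5 -0.2  0.6] tcp [-0.0001 -0.0268]
{'blue': [([0.0391, -0.114], 59), ([0.1015, 0.0171], 30)], 'white': [([0.015, -0.0017], 90), ([0.0075, 0.1058], 149)]}
```

View pics/scene11.png

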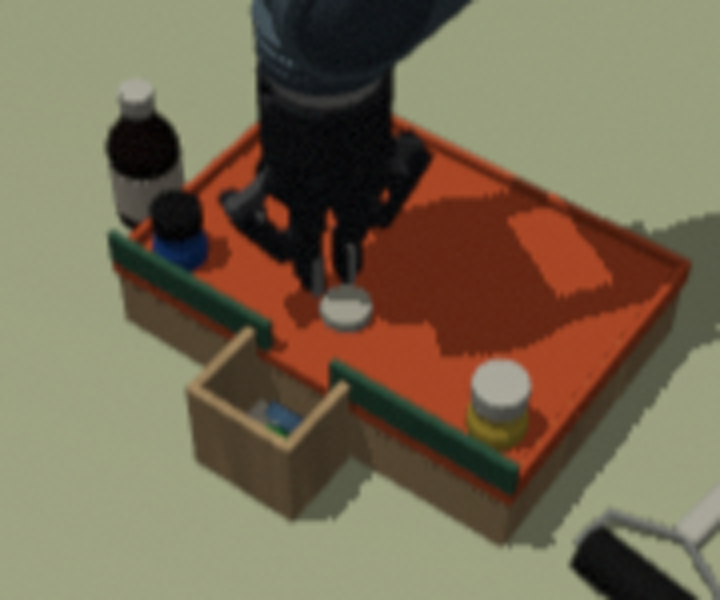

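White is at (346,308) in the crop, tray ≈(14.5,−2) mm. Final straight push.

```bash
python3 - <<'E'
from h import *
from bench import r,telemetry
push([.0142,-.0022],[.0755,-.000],v=.06)
snap("12")
T=np.array(telemetry.current_eef_pos())
p,o=pose([.035,0],ZP,0); r.movel(p,None,v=.1)
p[2]=.15; r.movel(p,None,v=.15)
p,o=pose([-.16,0],.2,0); r.movel(p,None,v=.2)
print(telemetry.current_time_s(),discs())
snap("13",("scene","top"))
E
```

```text
t 35.4667 F [ 1.  -0.3  0.5] tcp [ 0.0497 -0.0009]
37.8167 {'blue': [([0.04, -0.1149], 50)], 'white': [([0.0836, 0.0076], 110), ([0.007, 0.1058], 144)]}
```

View pics/scene13.png

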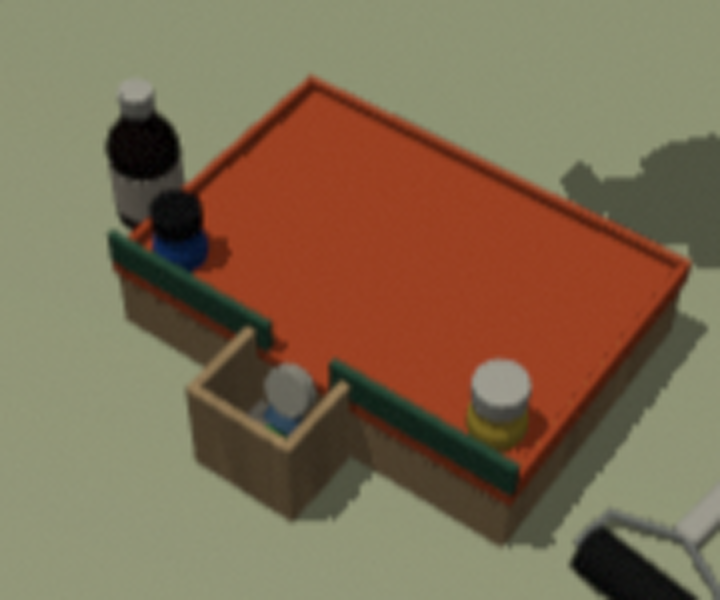

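View pics/top13.png

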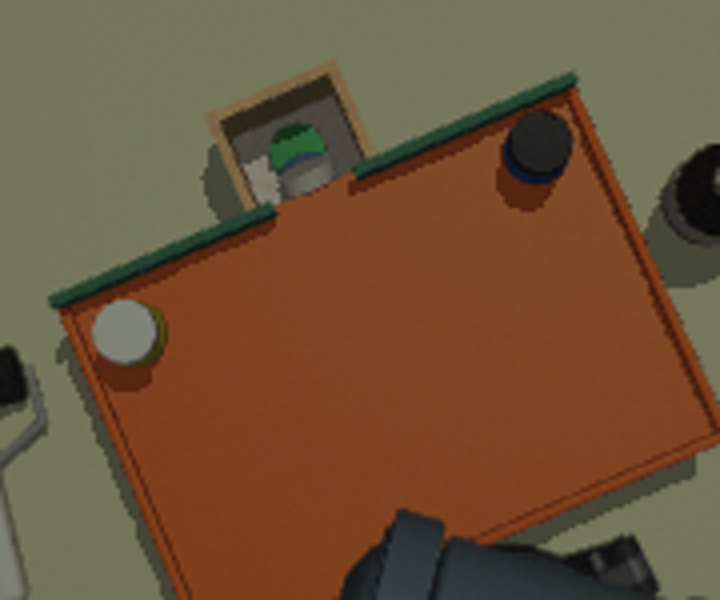

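All three discs are off the deck. White (290,390 in the scene crop) leans steeply in the slot against the deck side, with blue under it. I'll triangulate its height to be sure it is down in the slot and not hung up on the edge.

```bash
python3 - <<'E'
from h import *
from bench import imaging,r,telemetry
r.wait(1.0)
S=imaging.read_camera("scene");Tp=imaging.read_camera("top")
for n,d,f in(("scene",S,12),("top",Tp,12)):
    o=proj(d,np.r_[t2w([.092,0]),.05])[0].astype(int)
    im=d["pixels"][o[1]-22:o[1]+22,o[0]-26:o[0]+26]; im=np.clip(im.astype(float)*1.6,0,255).astype(np.uint8)
    cv2.imwrite(f"pics/{n}14.png",cv2.resize(im,None,fx=f,fy=f,interpolation=cv2.INTER_CUBIC)[:,:,::-1]); print(n,o)
    for z in(.016,.03,.04,.05,.06):
        for x in (.066,.076): print(n,x,z,((proj(d,np.r_[t2w([x,0]),z])[0]-o+[26,22])*f).round(0))
E
```

```text
scene [235 217]
scene 0.066 0.016 [401. 291.]
scene 0.076 0.016 [371. 322.]
scene 0.066 0.03 [399. 250.]
scene 0.076 0.03 [369. 282.]
scene 0.066 0.04 [398. 221.]
scene 0.076 0.04 [367. 253.]
scene 0.066 0.05 [396. 191.]
scene 0.076 0.05 [366. 223.]
scene 0.066 0.06 [395. 160.]
scene 0.076 0.06 [364. 192.]
top [234 169]
top 0.066 0.016 [388. 423.]
top 0.076 0.016 [367. 375.]
top 0.066 0.03 [384. 415.]
top 0.076 0.03 [363. 365.]
top 0.066 0.04 [382. 409.]
top 0.076 0.04 [360. 359.]
top 0.066 0.05 [379. 402.]
top 0.076 0.05 [358. 352.]
top 0.066 0.06 [377. 396.]
top 0.076 0.06 [355. 345.]
```

View pics/scene14.png

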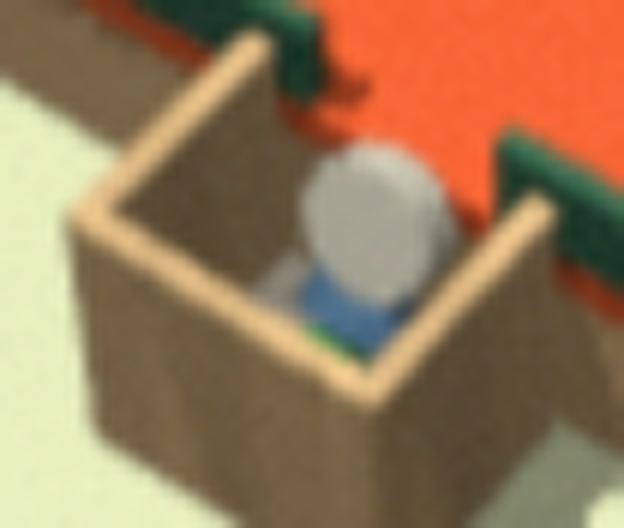

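View pics/top14.png

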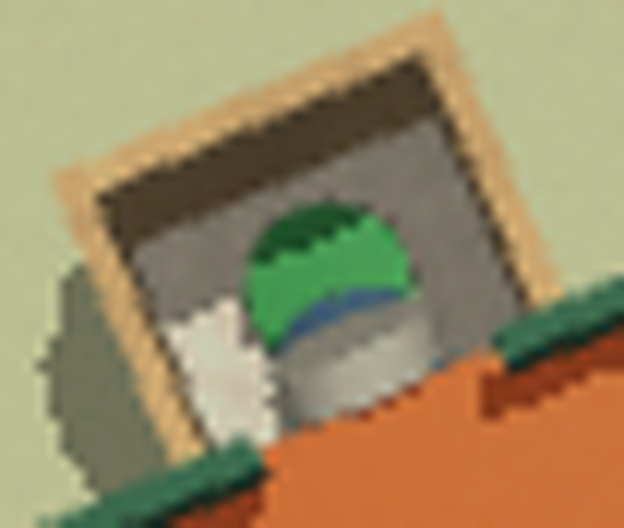

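White stands almost upright on edge on the flat blue and green stack, against the deck side of the slot. Its extents are z≈0.026 to ≈0.060 and its centre is about 18 mm below deck level. It is in the slot, but not settled as well as it could be. I have 33 s left, so I'll tip it flat: touch its top lightly from above with closed fingertips and draw it +x.

```bash
python3 - <<'E'
from h import *
from bench import r,claw,telemetry
claw.move_gripper(0.0)
p,o=pose([.078,.001],.12,0); r.movel(p,o,v=.2)
p[2]=.052; r.movel(p,o,v=.1)
F=lambda:np.mean([telemetry.current_contact_force() for _ in range(5)],0)
z=.052
while z>.034:
    z-=.0012; p[2]=z; r.movel(p,None,v=.03); f=F()
    if max(abs(f[2]-.3),np.hypot(*f[:2]-[.3,0]))>2.2: break
print("touch",z,telemetry.current_eef_pos()[2],f.round(2),telemetry.current_time_s())
q,_=pose([.094,.001],z,0); r.movel(q,None,v=.05)
print(F().round(2))
snap("15")
q[2]=.12; r.movel(q,None,v=.12)
q,_=pose([-.16,0],.2,0); r.movel(q,None,v=.25)
print(telemetry.current_time_s(),discs())
snap("16",("scene","top"))
E
```

```text
touch 0.034 0.033884493943681857 [ 0.69 -0.22  0.81] 45.35
[ 0.16  0.34 -0.19]
47.95 {'blue': [([0.0399, -0.1152], 47)], 'white': [([0.007, 0.1058], 144), ([0.098, 0.0142], 148)]}
```

View pics/scene16.png

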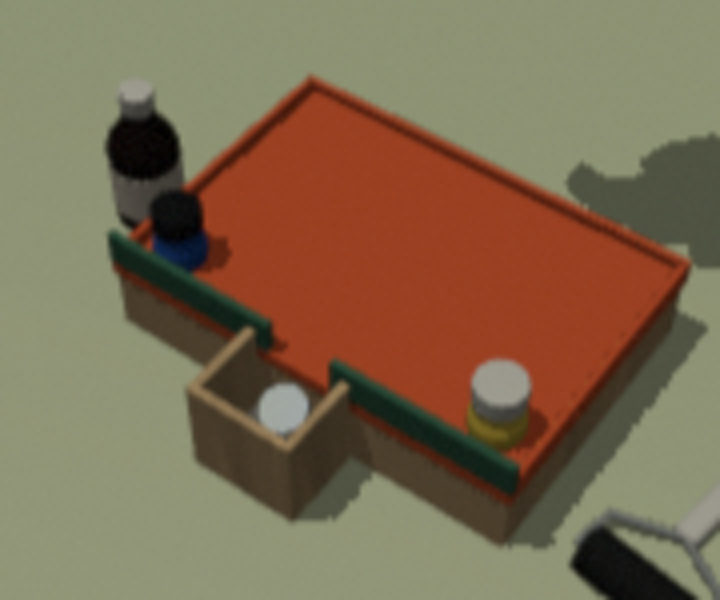

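View pics/top16.png

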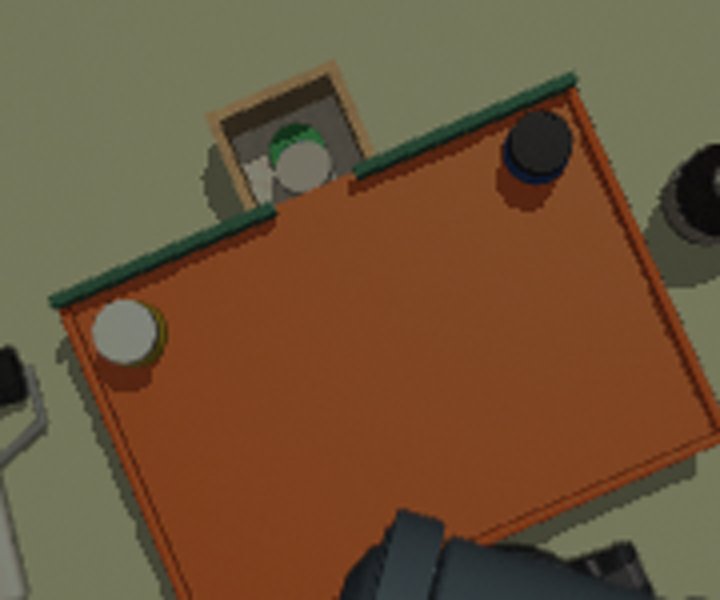

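White now lies flat on the stack, at (285,408) in the scene crop and (302,165) in the top crop. The jars, bottle and roller look unmoved and the arm is clear, so I'm handing in.

```bash
python3 - <<'E'
from bench import finish_job,telemetry
print(telemetry.current_time_s()); finish_job()
E
```

```text
48.1
the job is handed in; nothing more can be done
```

All three discs are in the catch slot, pushed through the gate in the order green, blue, white. I handed in at 48.1 s of the 72 s allowed. In the last pictures the deck is clear, the discs lie stacked in the slot, the jars, bottle and roller look unmoved, and the arm is clear of everything.

Three things did not go as expected:
- **Fingertip height:** the first pass went over the green disc without moving it. A guarded touch on the deck (about 4 N) put the tips about 17 mm behind the reported TCP, not 19 mm ahead of it. I pushed at the corrected height from then on.
- **White disc:** it first came to rest upright on edge in the slot, on top of the other two. I lowered the closed fingertips into the slot and drew them away from the gate to tip it flat. I felt no clear contact, but the next picture showed it flat.
- **Tray position:** the fit of the tray outline left up to about 3 mm of error at the corners, but under 1 mm at the gate.

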